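# Put four spare parts into the nests cut for them

### The job

Put the four spares on the left of the table away: the tin, the microscope objective, the stepper motor and the slide box each go into the black nest whose yellow pocket matches its outline, upright and flat on the pocket floor. Leave the orange tape roll and the loose lens ring where they are.

Things in the scene. Friction and masses are not known exactly. Their poses are not given: they have to be found in the camera images.
- tin: All sizes in mm. round off-white tin of shims, 60 diameter, 24 tall, lying flat, loose, about 0.06 kg; straight sides, can be gripped across any diameter between 10 and 24 above its underside. Origin: centre of the underside, z up. Between the spares and the nests equipment stands up to 0.25 m high at x beyond about 0.57: carry things round in front of it.
- objective: spare microscope objective, white with a yellow-green ring, loose, standing upright, 31 widest diameter, 44 tall, about 0.12 kg; grip it across the diameter 10 to 30 above its underside. Origin: centre of the underside, z up.
- motor: spare stepper motor, loose, standing shaft up, black with light end plates, body 42 x 42 x 38 tall, shaft to 62, about 0.28 kg; a small connector on its -x side makes it 48 along x, 42 along y. Origin: centre of the underside of that 48 x 42 outline (shaft at x = +3), z up. Grip the body across y; the shaft fits between the fingers.
- slide_case: closed teal box of microscope slides with a pale label, loose, lying flat, 35 (x) x 85 (y) x 31 (z), about 0.09 kg; grip it across x. Origin: centre of the underside, z up, y along its length.
- tin_nest: fixed flat black plastic nest block lying on the table, 84 x 84 outside, 12 high, with one yellow-floored pocket round, 70 in diameter (the largest round pocket), 7 deep (pocket floor 5 above the table, 2 chamfer at the mouth). Origin: centre of the underside, directly under the pocket's centre; z up; for the tin.
- objective_nest: fixed flat black plastic nest block lying on the table, 58 x 58 outside, 12 high, with one yellow-floored pocket round, 42 in diameter (the small round pocket), 7 deep (pocket floor 5 above the table, 2 chamfer at the mouth). Origin: centre of the underside, directly under the pocket's centre; z up; for the objective.
- motor_nest: fixed flat black plastic nest block lying on the table, 74 (x) x 68 (y) outside, 12 high, with one yellow-floored pocket nearly square, 58 along x and 52 along y, 7 deep (pocket floor 5 above the table, 2 chamfer at the mouth). Origin: centre of the underside, directly under the pocket's centre; z up; for the motor with its x axis along the nest's x (either way round).
- slide_nest: fixed flat black plastic nest block lying on the table, 61 (x) x 109 (y) outside, 12 high, with one yellow-floored pocket long and rectangular, 45 along x and 95 along y, 7 deep (pocket floor 5 above the table, 2 chamfer at the mouth). Origin: centre of the underside, directly under the pocket's centre; z up; for the slide box, length along the nest's y (either way round).
- tape: bystander: orange roll of tape lying flat, 68 diameter, 12 tall, loose; leave it where it is. Origin: centre of the underside.
- lens_ring: bystander: lens in a flat black ring, 31 diameter, 9 tall, loose; leave it where it is. Origin: centre of the underside.
There are look-alikes about, which are no part of the job. Leave any brown look-alike of the objective alone.

How it is judged:
At the end, for the whole second after the job is handed in: Tin, objective, motor and slide box each lie in their own nest: within 10 mm of the pocket's centre, underside 2 to 8 mm above the nest's underside (on the pocket floor), tilted less than 0.1 rad, and at rest (horizontal distance between tin and tin_nest below 0.01 m and z of tin in the frame of tin_nest between 0.002 and 0.008 m and angle between each of tin, objective, motor, slide_case's own z axis and vertical below 0.1 rad and linear speed of each of tin, objective, motor, slide_case below 0.02 m/s and horizontal distance between objective and objective_nest below 0.01 m and z of objective in the frame of objective_nest between 0.002 and 0.008 m and horizontal distance between motor and motor_nest below 0.01 m and z of motor in the frame of motor_nest between 0.002 and 0.008 m and horizontal distance between slide_case and slide_nest below 0.01 m and z of slide_case in the frame of slide_nest between 0.002 and 0.008 m); the robot touches nothing.
It fails at once if the orange tape roll is moved more than 15 mm (distance of tape from where it was at the start of the episode above 0.015 m).
It fails at once if the lens ring is moved more than 15 mm (distance of lens_ring from where it was at the start of the episode above 0.015 m).
It also fails if it takes over 128 s, if anything falls off the work surface, if the arm or the gripper's body presses on something with over 40 N, if the wrist force passes 120 N, or if a joint passes its speed limit or range.

### The arm

A 7-joint arm with a two-finger parallel gripper is mounted at the origin on a cart in front of the work surface, level with it; the furniture and walls round the work are solid. World frame = base frame: x ahead of the robot, y to its left, z up, the work surface at z = 0. Lengths are in m, angles in rad, forces in N, time in s.
With the tool pointing down it reaches from about 0.425 to 0.925 m from the base axis. Payload 6.8 kg.
Tool frame: the origin (TCP) lies at the very end of the fingers, on their centre line; the grasp point (between the pads) lies 19 mm behind it; z points along the fingers, y is the line along which they close (so a half turn about z gives the same grasp; the last joint's range is limited). The gripper opens to 85 mm and grips with 20 to 120 N. Pads are 22 mm wide; open, the fingers measure 114 mm over their backs; the gripper's body (76 mm by 85 mm) begins 54 mm behind the grasp point. The pads swing forward as they close: fully open they stand 13 mm farther back than shut.
Start: joints at [-1.384, 0.477, 0.022, 1.555, -0.011, 1.109, -0.083], TCP at [0.196, 0.646, 0.231] pointing down, gripper open.
Joint ranges: [-2.96, 2.96], [-0.34, 2.1], [-1.41, 1.46], [0.24, 2.44], [-1.37, 4.51], [0.17, 1.92], [-2.96, 2.96]. Speed limits (rad/s): [2.39, 2.39, 3.14, 3.14, 3.14, 3.14, 3.14].

### API

Orientations are given as a unit quaternion [w, x, y, z].
In Python, from station import bot gives the robot as it stands. The module is installed in compiled form; this text tells all that it offers.
- The arm moves only by the shell command python3 -m jog 'ROWS' [OPENING] [FORCE]. ROWS is JSON, a list of rows, each a list of 4 numbers: the shift along the tool's x, y, z in cm, then the turn about the tool's z in rad. In form: [[x, y, z, spin], ...]. A call has 1 to 20 rows; each row is the pose to reach, as a shift and turn from the pose commanded when the call began, along the tool's axes at that moment; what a row does not reach only later rows make up. A row lasts 1/12 s, in which the tool goes at most 41.7 mm and 7.16 degrees, less where a joint would pass 70% of its speed; a pose out of reach is approached as far as the arm can. A call with a gripper value outside its range is refused whole. OPENING is the closure, from -1 (fully open) to 1 (shut), set as the call begins (- or left out, the last holds). The fingers move at their own pace and stop on an object; FORCE is the grip in N (left out, the last holds). Time passes only in rows, so rows that repeat a pose let the fingers close. It gives the time, the measured TCP pose, the force, the opening and the grip force at its end, in the units of the state.
- bot.get_obs(): the state, without advancing time (a new reading comes with each control period).
- bot.read_camera(name): name is "scene" or "side" or "wrist"; returns a dict with "pixels" (480x640x3 uint8, red, green, blue), "depth" (480x640 float32, m along the optical axis (not along the pixel's ray), 0 where there is no reading), "fovy" (degrees; the focal length in pixels is half the picture's height over the tangent of half this angle, whatever the lens; pixels are square), "cx", "cy" (the principal point, pixels), "distortion" ([k1, k2, p1, p2, k3] as OpenCV has them; the pictures are not rectified), "pose" (4x4, takes a point from camera to world coordinates). Camera axes: x right, y down, z forward; pixel columns grow to the right and rows downward; lengths in m; the calibration is good to about 2 mm. A picture is of the moment at which its call begins.
- bot.hand_in(): hands the job in; it is judged then, once.
The state is a dict: "t": time; "q": joint angles; "joint_vel": joint speeds; "joint_torque": joint torques, N m; "eef_pos": TCP position; "tool_rot": TCP orientation; "contact_force": force on the tool from outside, world axes, zero at the start; "torque": the same for the moment, N m; "gripper_width": opening from 0.0 (shut) to 1.0 (fully open); "grasp_force": force on a finger pad.
Only numpy, scipy, OpenCV 4.12 (cv2) and the standard library are available. Lean on these libraries where they do the work, as an engineer would, in place of code of your own. Each camera call takes 0.05 s, during which the arm holds its last target. There are 200 camera calls.

## Working session

There is one attempt and no reset: what is moved stays moved. The work goes in short steps, Python scripts to look and compute and a shell command to move; the robot and the scene stay as the last step left them, time stands still between calls to the robot, and variables do not carry over. Pictures are saved under pics/ and viewed, at most 14 in all, crops included, and the job is handed in when it is done.

```bash
ls; mkdir -p pics; cat > h.py <<'E'
import numpy as np, cv2
from station import bot
def cam(n):
    c=bot.read_camera(n); f=240/np.tan(np.radians(c['fovy'])/2)
    c['K']=np.array([[f,0,c['cx']],[0,f,c['cy']],[0,0,1.]]); c['D']=np.array(c['distortion'],float); c['pose']=np.array(c['pose']); return c
def save(c,p): cv2.imwrite('pics/'+p,c['pixels'][:,:,::-1])
def rays(c,uv):
    p=cv2.undistortPoints(np.array(uv,float).reshape(-1,1,2),c['K'],c['D']).reshape(-1,2)
    d=np.c_[p,np.ones(len(p))]
    return c['pose'][:3,3], d@c['pose'][:3,:3].T
def plane(c,uv,z):
    o,d=rays(c,uv); return o+d*((z-o[2])/d[:,2])[:,None]
def cloud(c):
    v,u=np.mgrid[0:480,0:640]; o,d=rays(c,np.c_[u.ravel(),v.ravel()])
    return (o+d*c['depth'].reshape(-1,1)).reshape(480,640,3)
E
python3 - <<'E'
from h import *
o=bot.get_obs(); print(o)
for n in['scene','side','wrist']:
    c=cam(n); save(c,n+'0.png'); print(n,c['fovy'],c['D'],c['pose'].round(3).tolist(), (c['depth']>0).mean())
E
```

```text
pics
{'t': 0.0, 'q': array([-1.38410936,  0.47781313,  0.02235155,  1.55643605, -0.01152511,
        1.1092922 , -0.08312961]), 'joint_vel': array([1.22454020e-03, 7.84649146e-04, 8.15398268e-05, 1.69549999e-04,
       1.60500246e-03, 8.67654803e-04, 7.30067597e-04]), 'joint_torque': array([-5.79111420e-04, -5.96457875e+01,  1.60767663e+00, -2.81211179e+01,
        1.24407856e-02,  9.40245140e-03,  1.56369816e-05]), 'eef_pos': array([0.19595588, 0.64532115, 0.2303237 ]), 'tool_rot': array([-7.47142330e-05,  1.46874931e-01,  9.89154652e-01, -9.07240310e-04]), 'contact_force': array([ 0.43775399,  0.42865321, -0.36160238]), 'torque': array([-0.02954144,  0.00848656,  0.00718181]), 'grasp_force': 0.0, 'gripper_width': 0.9970829090400346}
scene 42.66698248040853 [0.05048729 0.         0.         0.         0.        ] [[0.889, -0.169, 0.425, 0.008], [-0.457, -0.373, 0.807, -1.029], [0.022, -0.912, -0.409, 0.545], [0.0, 0.0, 0.0, 1.0]] 0.9960546875
side 47.653042274142614 [-0.166079  0.        0.        0.        0.      ] [[-0.94, -0.142, 0.311, 0.161], [-0.342, 0.42, -0.84, 1.046], [-0.011, -0.896, -0.444, 0.605], [0.0, 0.0, 0.0, 1.0]] 0.996142578125
wrist 60.21729345128495 [-0.07357236  0.          0.          0.          0.        ] [[0.29, 0.915, 0.281, 0.125], [0.957, -0.276, -0.089, 0.667], [-0.003, 0.295, -0.956, 0.372], [0.0, 0.0, 0.0, 1.0]] 0.9959993489583333
```

View pics/scene0.png

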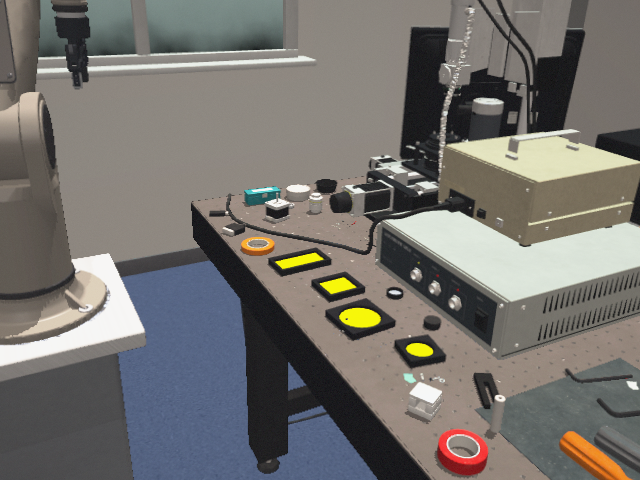

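View pics/side0.png

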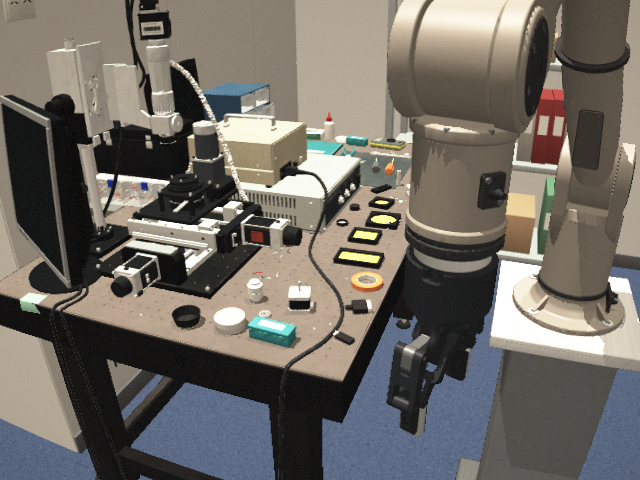

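View pics/wrist0.png

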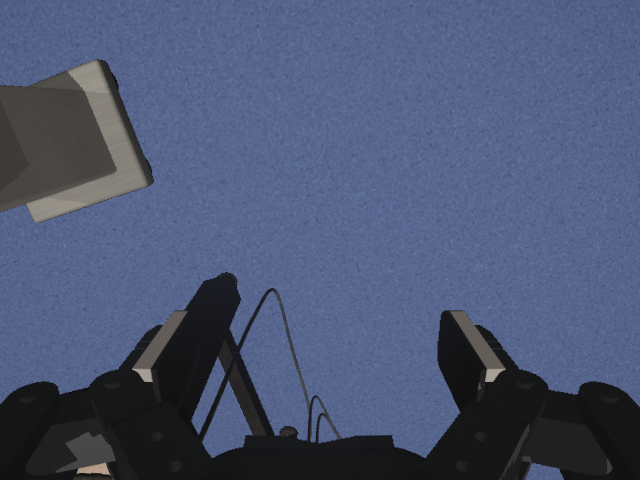

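Scene view: the yellow pockets are slide (300,262), motor (338,286), tin (361,317) and objective (420,350). The spares are around (262–316, 190–212), the tape at (257,246) and the lens ring at (395,293). Side view: slide box (272,331), tin (230,320), objective (255,290), motor (299,297). The wrist camera sees only floor.

```bash
cat > coarse.py <<'E'
from h import *
seed={'scene':dict(slide=(262,196),tin=(298,192),obj=(316,204),motor=(278,208),tape=(257,240),ring=(395,293),dark=(432,322)),
'side':dict(slide=(272,331),tin=(230,320),obj=(255,290),motor=(299,297),tape=(367,274),ring=(342,222),black=(186,316))}
for n in['scene','side']:
    c=cam(n); P=cloud(c); hsv=cv2.cvtColor(c['pixels'],cv2.COLOR_RGB2HSV)
    m=cv2.inRange(hsv,(26,150,100),(34,255,255))
    k,l,s,ce=cv2.connectedComponentsWithStats(m)
    for i in range(1,k):
        if s[i,4]>60:
            w=P[l==i]; cnt=cv2.findContours((l==i).astype('u1'),0,2)[0][0].reshape(-1,2)
            q=plane(c,cnt,.005); r=cv2.minAreaRect((q[:,:2]*1000).astype('f4'))
            print(n,'yellow',ce[i].round(),s[i,4],'depthz',np.median(w[:,2]).round(4),'rect',np.round(r[0],1),np.round(r[1],1),round(r[2],1))
    for k,(u,v) in seed[n].items():
        p=P[v,u]
        # points within 60mm of the seed, above table
        near=(np.linalg.norm(P[...,:2]-p[:2],axis=2)<.06)&(P[...,2]>.006)&(P[...,2]<.08)
        kk,l=cv2.connectedComponents(near.astype('u1')); w=P[l==l[v,u]]
        r=cv2.minAreaRect((w[:,:2]*1000).astype('f4'))
        print(n,k,'seed',p.round(3),'ztop',np.percentile(w[:,2],95).round(4),'rect',np.round(r[0],1),np.round(r[1],1),round(r[2],1),len(w))
E
python3 coarse.py
```

```text
scene yellow [299. 260.] 388 depthz 0.0025 rect [472.6 -49.6] [91.3 37.1] 2.2
scene yellow [337. 285.] 361 depthz 0.0029 rect [ 493.1 -170.7] [54.8 45.3] 2.3
scene yellow [360. 317.] 652 depthz 0.0031 rect [ 473.7 -283.6] [59.2 68.5] 64.9
scene yellow [419. 349.] 294 depthz 0.0039 rect [ 509.6 -402. ] [34.2 39.9] 64.9
scene slide seed [0.53  0.284 0.016] ztop 0.0278 rect [536.  299.2] [42.4 87.5] 86.4 420
scene tin seed [0.618 0.266 0.02 ] ztop 0.0211 rect [629.  289.2] [61.7 60.8] 32.7 270
scene obj seed [0.624 0.177 0.019] ztop 0.0406 rect [623.8 183. ] [29.  30.9] 32.0 202
scene motor seed [0.517 0.156 0.033] ztop 0.0386 rect [525.8 183.6] [46.9 48.3] 15.5 393
scene tape seed [0.431 0.068 0.007] ztop 0.0099 rect [424.   50.7] [70.  67.1] 34.4 267
scene ring seed [ 0.578 -0.232 -0.   ] ztop 0.3663 rect [1213.8  312. ] [2702.9 2600.9] 89.5 305820
scene dark seed [ 0.57  -0.353  0.01 ] ztop 0.011 rect [ 575.  -346.4] [27.2 28.7] 26.2 164
side slide seed [0.528 0.32  0.029] ztop 0.0309 rect [536.9 303.5] [37.4 86.6] 84.6 902
side tin seed [0.624 0.305 0.021] ztop 0.0246 rect [630.4 296.1] [59.8 62.9] 44.8 637
side obj seed [0.621 0.201 0.029] ztop 0.0425 rect [626.  191.5] [31.  29.3] 48.6 280
side motor seed [0.52  0.21  0.039] ztop 0.0402 rect [526.5 189.6] [47.7 45.5] 17.1 527
side tape seed [0.432 0.029 0.009] ztop 0.0116 rect [427.7  52.3] [65.6 70.4] 14.7 305
side ring seed [ 0.577 -0.235  0.003] ztop 0.5618 rect [ 582.  -583.1] [3045.7 2096.9] 79.3 306850
side black seed [0.729 0.3   0.003] ztop 0.5618 rect [ 582.  -583.1] [3045.7 2096.9] 79.3 306849
```

```bash
cat >> h.py <<'E'
from scipy.spatial.transform import Rotation as R
def go(x,y,z,yaw=0.):
    """rows' values to bring TCP to x,y,z with tool y axis along angle (90deg+yaw) in world, nearest half turn"""
    o=bot.get_obs(); w=o['tool_rot']; M=R.from_quat([w[1],w[2],w[3],w[0]]).as_matrix()
    s=M.T@(np.array([x,y,z])-o['eef_pos'])*100
    cur=np.arctan2(M[1,1],M[0,1]); d=np.pi/2+yaw-cur; d=(d+np.pi/2)%np.pi-np.pi/2
    print('at',o['eef_pos'].round(4),'t',round(o['t'],2),'row',s.round(2),'spin',round(-d,3),'q7',o['q'][6].round(2),'tilt',round(float(np.arccos(-M[2,2])),4))
E
python3 -c "
from h import *
go(.50,.26,.30)"
```

```text
at [0.1961 0.6456 0.2309] t 0.25 row [-40.29 -28.07  -6.89] spin -0.295 q7 -0.08 tilt 0.0009
```

```bash
python3 -m jog '[[-4,-3,-4,-0.1],[-8,-6,-7,-0.2],[-12,-9,-7,-0.295],[-15,-11,-7,-0.295],[-18,-13,-7,-0.295],[-22,-15,-7,-0.295],[-25,-18,-7,-0.295],[-28,-20,-7,-0.295],[-32,-22,-7,-0.295],[-35,-25,-7,-0.295],[-38,-27,-7,-0.295],[-40.3,-28,-7,-0.295],[-40.3,-28,-7,-0.295],[-40.3,-28,-7,-0.295],[-40.3,-28,-7,-0.295],[-40.3,-28,-7,-0.295]]' -1 40
python3 - <<'E'
from h import *
go(.50,.26,.30); c=cam('wrist'); save(c,'w1.png'); np.save('w1.npy',c,allow_pickle=True)
E
```

```text
t: 1.58
eef_pos: [0.4992, 0.2625, 0.3011]
tool_rot: [-0.0, -0.001, 1.0, 0.0]
contact_force: [-1.0, 0.5, -0.3]
gripper_width: 1.0
grasp_force: 0.0
at [0.4992 0.2625 0.3011] t 1.58 row [-0.08 -0.25  0.11] spin 0.003 q7 1.02 tilt 0.001
```

View pics/w1.png

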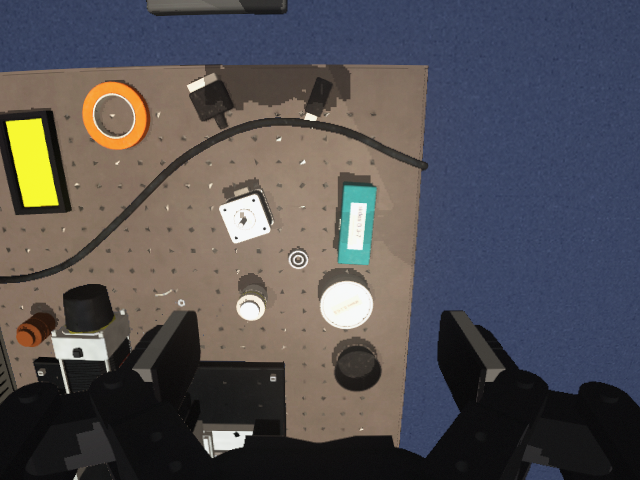

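Wrist view 1: motor (246,216) with its connector toward the base, slide box (357,224), objective (251,302), tin (346,300), tape (115,115) and the brown look-alike (36,330). A cable runs between the spares and the base side.

```bash
cat > meas.py <<'E'
from h import *
import sys
def top(c,xy,rad,zlo,zhi):
    P=cloud(c); m=(np.linalg.norm(P[...,:2]-xy,axis=2)<rad)&(P[...,2]>zlo)&(P[...,2]<zhi)
    k,l,s,ce=cv2.connectedComponentsWithStats(m.astype('u1')); i=1+np.argmax(s[1:,4]); z=np.median(P[l==i][:,2])
    cnt=cv2.findContours((l==i).astype('u1'),0,2)[0][0].reshape(-1,2)
    q=plane(c,cnt,z)[:,:2]*1000; r=cv2.minAreaRect(q.astype('f4')); e=cv2.minEnclosingCircle(q.astype('f4'))
    return z,r,e
def spares(c,names=None):
    for k,xy,rad,lo,hi in [('slide',(.537,.303),.06,.025,.04),('tin',(.63,.296),.045,.018,.03),('obj',(.626,.19),.03,.036,.055),('motor',(.526,.189),.04,.033,.05)]:
        if names and k not in names: continue
        z,r,e=top(c,np.array(xy),rad,lo,hi); print(k,'z',z.round(4),'rect',np.round(r[0],1),np.round(r[1],1),round(r[2],1),'circ',np.round(e[0],1),round(e[1],1))
    return
def yellow(c):
    P=cloud(c); hsv=cv2.cvtColor(c['pixels'],cv2.COLOR_RGB2HSV)
    m=cv2.inRange(hsv,(26,150,100),(34,255,255)); k,l,s,ce=cv2.connectedComponentsWithStats(m)
    for i in range(1,k):
        if s[i,4]>300:
            z=np.median(P[l==i][:,2]); cnt=cv2.findContours((l==i).astype('u1'),0,2)[0][0].reshape(-1,2)
            q=plane(c,cnt,.005)[:,:2]*1000; r=cv2.minAreaRect(q.astype('f4')); e=cv2.minEnclosingCircle(q.astype('f4'))
            print('yel',ce[i].round(),s[i,4],'z',z.round(4),np.round(r[0],1),np.round(r[1],1),round(r[2],1),'circ',np.round(e[0],1),round(e[1],1))
E
python3 - <<'E'
from meas import *
c=np.load('w1.npy',allow_pickle=True).item(); spares(c); yellow(c)
go(.50,-.22,.30)
E
```

```text
slide z 0.0296 rect [537.9 300.8] [35.1 85.1] 86.7 circ [537.9 300.9] 45.0
tin z 0.0231 rect [630.9 293.2] [60.5 58.5] 0.3 circ [630.8 293.8] 31.1
obj z 0.0424 rect [626.2 188.8] [29.2 29.8] 62.8 circ [626.  189.1] 15.5
motor z 0.0383 rect [528.4 187.5] [43.1 43.6] 18.7 circ [528.5 187. ] 28.4
yel [ 32. 162.] 3128 z 0.0056 [475.3 -51.3] [95.1 42.7] 2.5 circ [475.3 -51.2] 51.1
at [0.4991 0.2628 0.3011] t 1.63 row [  0.07 -48.28   0.09] spin 0.003 q7 1.02 tilt 0.0009
```

```bash
python3 -m jog '[[0,-4,0,0],[0,-8,0,0],[0,-12,0,0],[0,-16,0,0],[0,-20,0,0],[0,-24,0,0],[0,-28,0,0],[0,-32,0,0],[0,-36,0,0],[0,-40,0,0],[0,-44,0,0],[0,-48,0,0],[0,-48,0,0],[0,-48,0,0],[0,-48,0,0]]'
python3 - <<'E'
from meas import *
go(.50,.19,.30); c=cam('wrist'); save(c,'w2.png'); yellow(c)
E
```

```text
t: 2.88
eef_pos: [0.501, -0.2172, 0.301]
tool_rot: [-0.0, -0.001, 1.0, 0.0]
contact_force: [-0.0, 0.1, 0.0]
gripper_width: 1.001
grasp_force: 0.0
at [ 0.501  -0.2172  0.301 ] t 2.88 row [-0.   40.72  0.14] spin 0.002 q7 1.99 tilt 0.001
yel [477. 159.] 3589 z 0.0048 [474.7 -49.4] [94.1 44.1] 2.4 circ [474.9 -49. ] 51.2
yel [256. 159.] 3387 z 0.0052 [ 475.5 -283.9] [68.7 68.8] 44.5 circ [ 475.2 -283.6] 35.0
yel [362. 177.] 2625 z 0.005 [ 494.9 -171.1] [57.8 51.9] 1.1 circ [ 494.6 -171.2] 38.0
yel [148. 193.] 1053 z 0.0055 [ 510.8 -403.6] [38.9 40. ] 84.2 circ [ 510.9 -403.2] 20.7
```

View pics/w2.png

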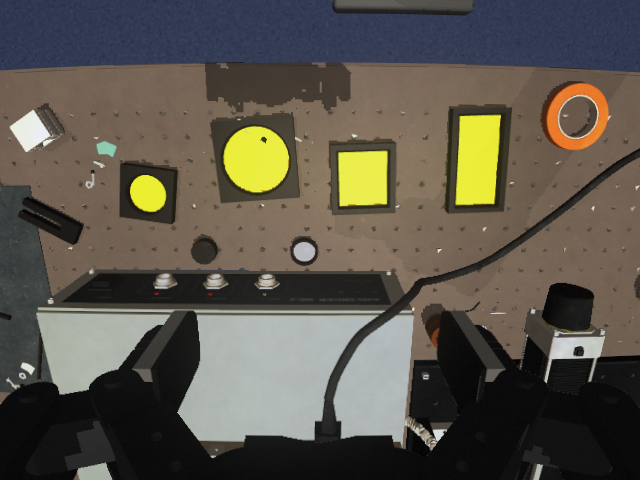

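Wrist view 2: the pockets are slide (477,159), motor (362,177), tin (256,159) and objective (148,193). The lens ring is at (304,250) and the tape at (577,116). Heights and positions agree across views. Slide box first.

```bash
python3 -c "
from h import *
go(.538,.301,.12,-.058)"
python3 -m jog '[[0,4,0,0],[0,8,0,0],[0,12,0,0],[0,16,0,0],[0,20,0,0],[0,24,0,0],[-1,28,0,0],[-2,32,0,0],[-3,36,0,0],[-3.7,40,0,0.06],[-3.7,44,0,0.06],[-3.7,48,2,0.06],[-3.7,51.8,5,0.06],[-3.7,51.8,9,0.06],[-3.7,51.8,13,0.06],[-3.7,51.8,17,0.06],[-3.7,51.8,18,0.06],[-3.7,51.8,18,0.06],[-3.7,51.8,18,0.06]]'
python3 - <<'E'
from meas import *
c=cam('wrist'); save(c,'w3.png'); spares(c,['slide','motor'])
go(.538,.301,.01,-.058)
E
```

```text
at [ 0.5011 -0.2166  0.301 ] t 2.93 row [-3.89 51.73 18.16] spin 0.062 q7 1.99 tilt 0.0011
t: 4.52
eef_pos: [0.5373, 0.3002, 0.1224]
tool_rot: [0.0, 0.029, 1.0, 0.0]
contact_force: [0.2, -0.2, 1.3]
gripper_width: 0.999
grasp_force: 0.0
slide z 0.0298 rect [537.8 301.3] [34.6 84.2] 86.8 circ [538.  301.5] 44.9
motor z 0.0383 rect [528.8 188.9] [42.3 45.3] 18.8 circ [528.6 188.4] 28.7
at [0.5384 0.3003 0.1237] t 4.57 row [ 0.07  0.04 11.37] spin -0.001 q7 1.0 tilt 0.0034
```

```bash
python3 -m jog '[[0,0.1,3,0],[0,0.1,6,0],[0,0.1,9,0],[0,0.1,10.2,0],[0,0.1,11,0],[0,0.1,11,0],[0,0.1,11,0]]'
python3 -m jog '[[0,0,0,0],[0,0,0,0],[0,0,0,0],[0,0,0,0],[0,0,0,0],[0,0,0,0],[0,0,0,0],[0,0,0,0],[0,0,0,0],[0,0,0,0]]' 1 40
python3 -c "
from h import *
go(.475,-.05,.015,.042)"
```

```text
t: 5.15
eef_pos: [0.5388, 0.3006, 0.0132]
tool_rot: [0.001, 0.03, 1.0, 0.001]
contact_force: [0.7, 0.3, 0.9]
gripper_width: 1.0
grasp_force: 0.0
t: 5.98
eef_pos: [0.5379, 0.3003, 0.0121]
tool_rot: [0.0, 0.03, 1.0, 0.0]
contact_force: [-1.2, -0.8, 5.7]
gripper_width: 0.383
grasp_force: 41.4
at [0.5379 0.3003 0.0121] t 5.98 row [  4.19 -35.35  -0.32] spin -0.102 q7 1.03 tilt 0.0013
```

```bash
python3 -m jog '[[0,0,-2,0],[0,0,-5,0],[0,0,-8,0],[0,-1,-11,0],[0.5,-4,-11,0],[1,-8,-11,0],[1.5,-12,-11,0],[2,-16,-11,-0.02],[2.5,-20,-11,-0.05],[3,-24,-11,-0.08],[3.5,-28,-11,-0.1],[4,-32,-11,-0.1],[4.2,-34.5,-11,-0.1],[4.2,-35.3,-11,-0.1],[4.2,-35.3,-9,-0.1],[4.2,-35.3,-6,-0.1],[4.2,-35.3,-4,-0.1],[4.2,-35.3,-4,-0.1],[4.2,-35.3,-4,-0.1]]'
python3 - <<'E'
from meas import *
c=cam('side'); save(c,'s4.png'); c=cam('wrist'); save(c,'w4.png'); yellow(c)
P=cloud(c); hsv=cv2.cvtColor(c['pixels'],cv2.COLOR_RGB2HSV); m=cv2.inRange(hsv,(80,100,60),(100,255,255))>0
w=P[m]; w=w[np.abs(w[:,1]+.05)<.08]; z=np.percentile(w[:,2],90); w=w[w[:,2]>z-.005]; r=cv2.minAreaRect((w[:,:2]*1000).astype('f4')); print(z,r)
go(.475,-.05,.0175,.042)
E
```

```text
t: 7.57
eef_pos: [0.4737, -0.0495, 0.0507]
tool_rot: [-0.001, -0.02, 1.0, 0.0]
contact_force: [0.7, -1.2, -0.7]
gripper_width: 0.389
grasp_force: 40.4
yel [ 82. 294.] 9114 z 0.0053 [ 495.7 -171.4] [56.8 50. ] 2.5 circ [ 495.6 -171.6] 37.1
0.07002288662764437 ((459.24700927734375, -50.89629364013672), (116.72695922851562, 33.94982147216797), 2.510432243347168)
at [ 0.4752 -0.0497  0.0522] t 7.67 row [ 0.03 -0.03  3.47] spin -0.001 q7 1.74 tilt 0.0013
```

View pics/w4.png

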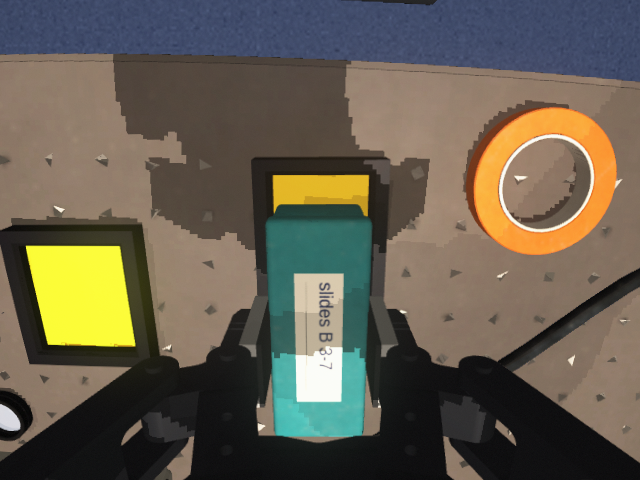

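Wrist view 4: the box is held level over the slide pocket, whose near end shows at (320,190). The sides line up, so I'll lower it and release.

```bash
python3 -m jog '[[0,0,1,0],[0,0,2,0],[0,0,2.6,0],[0,0,3.1,0],[0,0,3.4,0],[0,0,3.4,0],[0,0,3.4,0]]'
python3 -c "
from h import *
go(.475,-.05,.0175,.042)"
```

```text
t: 8.25
eef_pos: [0.4744, -0.0501, 0.0172]
tool_rot: [-0.0, -0.02, 1.0, 0.0]
contact_force: [0.3, 0.6, -0.8]
gripper_width: 0.391
grasp_force: 40.5
at [ 0.4744 -0.0501  0.0172] t 8.25 row [-0.06  0.   -0.03] spin -0.002 q7 1.76 tilt 0.0
```

```bash
python3 -m jog '[[0,0,0,0],[0,0,0,0],[0,0,0,0],[0,0,0,0],[0,0,0,0],[0,0,0,0],[0,0,-2,0],[0,0,-6,0],[0,0,-10,0],[0,0,-14,0],[0,0,-16,0],[0,0,-16,0],[0,0,-16,0]]' -1 60
python3 - <<'E'
from meas import *
c=cam('wrist'); P=cloud(c); hsv=cv2.cvtColor(c['pixels'],cv2.COLOR_RGB2HSV); m=(cv2.inRange(hsv,(80,100,60),(100,255,255))>0)&(P[...,2]>.03)&(abs(P[...,1]+.05)<.06)
w=P[m]; print(np.median(w[:,2]),np.percentile(w[:,2],[5,95]),cv2.minAreaRect((w[:,:2]*1000).astype('f4'))); yellow(c)
go(.5285,.188,.14,.326)
E
```

```text
t: 9.33
eef_pos: [0.4751, -0.0498, 0.1784]
tool_rot: [0.002, -0.02, 1.0, 0.0]
contact_force: [0.1, 0.1, -0.0]
gripper_width: 0.998
grasp_force: 0.0
0.0346779331291458 [0.03352841 0.03592631] ((458.91632080078125, -51.66688919067383), (116.04177856445312, 32.837501525878906), 2.4435887336730957)
yel [345. 203.] 728 z 0.005 [473.8 -31.3] [93.7  7.5] 3.5 circ [473.8 -31.6] 46.9
yel [ 31. 199.] 4593 z 0.0054 [ 476.1 -280.2] [58.6 68.5] 79.7 circ [ 475.4 -283.7] 34.7
yel [167. 227.] 4281 z 0.0052 [ 494.8 -171.3] [56.7 51.2] 2.5 circ [ 495.  -171.2] 37.5
at [ 0.4741 -0.0498  0.1771] t 9.38 row [-6.4  23.54  3.71] spin -0.286 q7 1.67 tilt 0.0003
```

Slide box top rose from 29.8 to 34.7 mm, so it is seated on the pocket floor. Next, the motor.

```bash
python3 -m jog '[[-1,4,0,-0.03],[-2,8,0,-0.06],[-3,12,0,-0.12],[-4,16,0,-0.2],[-5,20,0,-0.28],[-6,23,1,-0.287],[-6.4,23.5,3.5,-0.287],[-6.4,23.5,3.5,-0.287],[-6.4,23.5,3.5,-0.287],[-6.4,23.5,3.5,-0.287]]'
python3 - <<'E'
from meas import *
c=cam('wrist'); spares(c,['motor','obj','tin']); go(.5287,.188,.01,.326)
E
```

```text
t: 10.22
eef_pos: [0.5283, 0.1857, 0.1415]
tool_rot: [-0.001, -0.162, 0.987, -0.001]
contact_force: [0.2, -0.1, 0.9]
gripper_width: 1.0
grasp_force: 0.0
tin z 0.0229 rect [630.4 292.1] [62.8 59.1] 32.6 circ [630.6 291.8] 31.6
obj z 0.0425 rect [624.9 187.4] [29.5 29.5] 66.5 circ [625. 187.] 15.5
motor z 0.0381 rect [528.5 187.1] [42.8 42.1] 18.7 circ [528.5 187.3] 28.3
at [0.5288 0.1857 0.1423] t 10.27 row [-0.08  0.23 13.23] spin -0.001 q7 1.5 tilt 0.0012
```

```bash
python3 -m jog '[[0,0.15,3,0],[0,0.15,6,0],[0,0.15,9,0],[0,0.15,11,0],[0,0.15,12.3,0],[0,0.15,13,0],[0,0.15,13,0],[0,0.15,13,0]]'
python3 -m jog '[[0,0,0,0],[0,0,0,0],[0,0,0,0],[0,0,0,0],[0,0,0,0],[0,0,0,0],[0,0,0,0],[0,0,0,0],[0,0,0,0],[0,0,0,0]]' 1 60
python3 -c "
from h import *
go(.498,-.171,.018,.042)"
```

```text
t: 10.93
eef_pos: [0.5291, 0.1884, 0.0132]
tool_rot: [0.001, -0.162, 0.987, 0.0]
contact_force: [0.4, -0.6, 0.5]
gripper_width: 1.002
grasp_force: 0.0
t: 11.77
eef_pos: [0.5291, 0.1891, 0.0134]
tool_rot: [0.001, -0.163, 0.987, 0.0]
contact_force: [-0.1, -0.8, 6.2]
gripper_width: 0.484
grasp_force: 62.2
at [0.5291 0.1891 0.0134] t 11.77 row [ 14.52 -33.1   -0.49] spin 0.285 q7 1.51 tilt 0.0016
```

```bash
python3 -m jog '[[0,0,-2,0],[0,0,-5,0],[0,0,-8,0],[0.4,-1,-10,0],[1.9,-4.4,-10,0.03],[3.4,-7.7,-10,0.06],[4.9,-11.1,-10,0.1],[6.4,-14.5,-10,0.15],[7.9,-18,-10,0.2],[9.4,-21.5,-10,0.25],[10.9,-25,-10,0.285],[12.4,-28.4,-10,0.285],[13.6,-31,-10,0.285],[14.5,-33.1,-10,0.285],[14.5,-33.1,-8,0.285],[14.5,-33.1,-5,0.285],[14.5,-33.1,-4,0.285],[14.5,-33.1,-4,0.285],[14.5,-33.1,-4,0.285]]'
python3 - <<'E'
from meas import *
c=cam('wrist'); save(c,'w5.png')
P=cloud(c); m=(np.linalg.norm(P[...,:2]-[.498,-.171],axis=2)<.035)&(P[...,2]>.072)&(P[...,2]<.084)
for zz in (.074,.076,.078,.08,.082): print(zz,(m&(abs(P[...,2]-zz)<.001)).sum())
w=P[m]; print(cv2.minAreaRect((w[:,:2]*1000).astype('f4')))
go(.498,-.171,.018,.042)
E
```

```text
t: 13.35
eef_pos: [0.497, -0.1708, 0.0522]
tool_rot: [-0.001, -0.021, 1.0, 0.0]
contact_force: [-0.2, -0.6, -2.7]
gripper_width: 0.484
grasp_force: 61.6
0.074 547
0.076 7386
0.078 5918
0.08 1213
0.082 438
((496.90447998046875, -171.102294921875), (43.290245056152344, 68.50111389160156), 2.536457061767578)
at [ 0.4979 -0.171   0.053 ] t 13.4 row [-0.01 -0.    3.5 ] spin 0.001 q7 1.99 tilt 0.0004
```

View pics/w5.png

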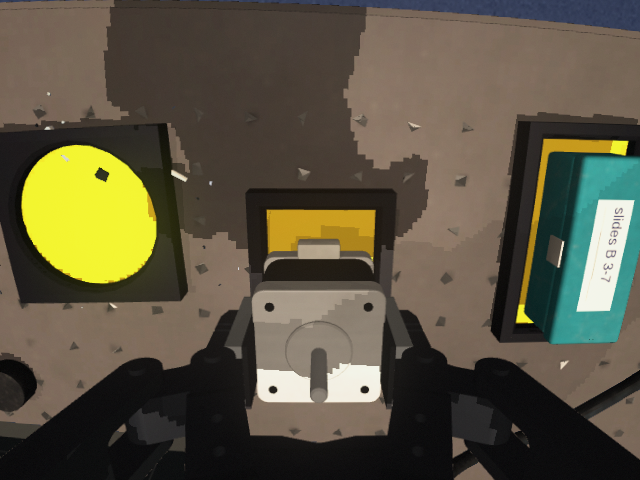

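Wrist view 5: the motor is level over its pocket with the connector toward the near edge (320,245). The slide box at (600,245) sits inside its nest.

```bash
python3 -m jog '[[0,0,1,0],[0,0,2,0],[0,0,2.6,0],[0,0,3.1,0],[0,0,3.4,0],[0,0,3.4,0],[0,0,3.4,0]]'
python3 -m jog '[[0,0,0,0],[0,0,0,0],[0,0,0,0],[0,0,0,0],[0,0,0,0],[0,0,0,0],[0,0,-2,0],[0,0,-6,0],[0,0,-10,0],[0,0,-14,0],[0,0,-16,0],[0,0,-16,0],[0,0,-16,0]]' -1 50
python3 - <<'E'
from meas import *
c=cam('wrist'); z,r,e=top(c,np.array([.498,-.171]),.032,.039,.05); print(z,r)
go(.631,.2925,.14,0.)
E
```

```text
t: 13.98
eef_pos: [0.4974, -0.1712, 0.0184]
tool_rot: [-0.0, -0.021, 1.0, 0.0]
contact_force: [-1.6, 0.8, 1.5]
gripper_width: 0.479
grasp_force: 62.2
t: 15.07
eef_pos: [0.4983, -0.1713, 0.1795]
tool_rot: [0.002, -0.021, 1.0, -0.0]
contact_force: [-0.5, -0.0, -0.7]
gripper_width: 1.0
grasp_force: 0.0
0.04310651086371853 ((496.68914794921875, -171.8662109375), (43.01542282104492, 42.174495697021484), 2.609971523284912)
at [ 0.4972 -0.171   0.178 ] t 15.12 row [-15.33  45.74   3.81] spin 0.042 q7 1.93 tilt 0.0002
```

```bash
python3 -m jog '[[-0.2,4,0,0],[-0.3,8,0,0],[-0.5,12,0,0],[-0.7,16,0,0],[-0.8,20,0,0],[-1,24,0,0],[-1.2,28,0,0],[-1.3,32,0,0.02],[-1.5,36,0,0.04],[-1.7,40,0,0.04],[-1.9,44,0,0.04],[-2,46,0,0.04],[-5,46,0,0.04],[-9,46,0,0.04],[-13,45.8,1,0.04],[-15.3,45.7,3.5,0.04],[-15.3,45.7,3.5,0.04],[-15.3,45.7,3.5,0.04],[-15.3,45.7,3.5,0.04]]'
python3 - <<'E'
from meas import *
c=cam('wrist'); save(c,'w6.png'); spares(c,['obj','tin']); go(.631,.2925,.008,0)
E
```

```text
t: 16.7
eef_pos: [0.6295, 0.2917, 0.1414]
tool_rot: [-0.002, -0.001, 1.0, -0.001]
contact_force: [-0.1, -0.1, 0.3]
gripper_width: 0.997
grasp_force: 0.0
tin z 0.0232 rect [631.2 293.3] [60.  59.2] 0.2 circ [631.4 293.4] 30.2
obj z 0.0426 rect [627.5 191.2] [29.4 29.4] 65.4 circ [627.2 190.9] 15.2
at [0.6297 0.2923 0.1427] t 16.75 row [-0.15  0.02 13.47] spin 0.003 q7 1.1 tilt 0.0018
```

View pics/w6.png

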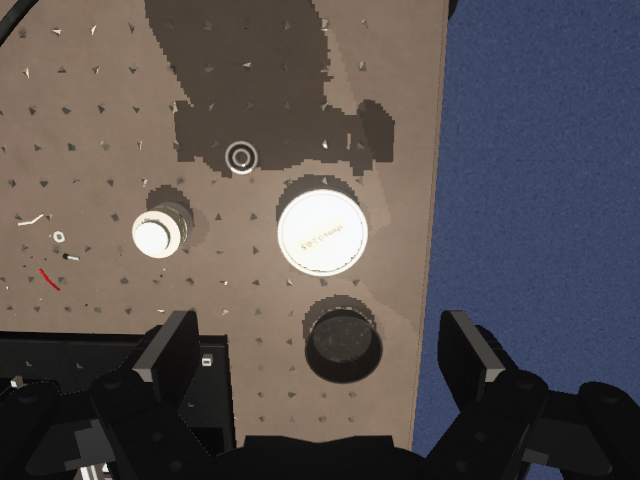

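Wrist view 6: the tin is at (322,232), the objective at (160,233) and the black lid at (343,345). The finger path to the tin is clear.

```bash
python3 -m jog '[[-0.15,0.1,3,0],[-0.15,0.1,6,0],[-0.15,0.1,9,0],[-0.15,0.1,11.5,0],[-0.15,0.1,13,0],[-0.15,0.1,13.6,0],[-0.15,0.1,13.6,0],[-0.15,0.1,13.6,0]]'
python3 -m jog '[[0,0,0,0],[0,0,0,0],[0,0,0,0],[0,0,0,0],[0,0,0,0],[0,0,0,0],[0,0,0,0],[0,0,0,0],[0,0,0,0]]' 1 40
python3 -c "
from h import *
go(.475,-.2838,.011,0)"
```

```text
t: 17.42
eef_pos: [0.6333, 0.2935, 0.0089]
tool_rot: [0.001, -0.001, 1.0, 0.001]
contact_force: [1.0, 0.1, 0.6]
gripper_width: 0.998
grasp_force: 0.0
t: 18.17
eef_pos: [0.6338, 0.2934, 0.0095]
tool_rot: [0.001, -0.001, 1.0, 0.001]
contact_force: [-1.7, 0.5, 6.0]
gripper_width: 0.671
grasp_force: 42.0
at [0.6338 0.2934 0.0095] t 18.17 row [ 16.   -57.69  -0.27] spin 0.002 q7 1.11 tilt 0.0029
```

```bash
python3 -m jog '[[0,0,-2,0],[0,0,-5,0],[0,0,-8,0],[2,0,-11,0],[6,0,-12,0],[10,0,-12,0],[14,0,-12,0],[15.7,-1,-12,0],[15.7,-5,-12,0],[15.7,-9,-12,0],[15.7,-13,-12,0],[15.7,-17,-12,0],[15.7,-21,-12,0],[15.7,-25,-12,0],[15.7,-29,-12,0],[15.7,-33,-12,0],[15.7,-37,-12,0],[15.7,-41,-12,0],[15.7,-44,-12,0],[15.7,-45,-12,0]]'
python3 -c "
from h import *
go(.4775,-.2838,.05,0)"
```

```text
t: 19.83
eef_pos: [0.4762, -0.1633, 0.1284]
tool_rot: [0.001, 0.002, 1.0, -0.001]
contact_force: [0.0, 0.1, -0.4]
gripper_width: 0.676
grasp_force: 43.4
at [ 0.4762 -0.1633  0.1284] t 19.83 row [ -0.17 -12.03   7.87] spin -0.005 q7 1.88 tilt 0.0033
```

```bash
python3 -m jog '[[0,-4,0,0],[0,-8,0,0],[0,-11,0,0],[0,-12,1,0],[0,-12,4,0],[0,-12,7,0],[0,-12,7.5,0],[0,-12,7.5,0],[0,-12,7.5,0],[0,-12,7.5,0]]'
python3 - <<'E'
from meas import *
c=cam('wrist'); save(c,'w7.png'); yellow(c)
z,r,e=top(c,np.array([.475,-.284]),.04,.058,.075); print(z,r,e)
go(.4775,-.2838,.0148,0)
E
```

```text
t: 20.67
eef_pos: [0.4781, -0.2776, 0.0539]
tool_rot: [0.001, -0.001, 1.0, -0.0]
contact_force: [0.2, -0.4, -0.7]
gripper_width: 0.669
grasp_force: 43.4
yel [573. 257.] 399 z 0.0048 [ 474.3 -150.6] [15.9  9.8] 2.1 circ [ 474.3 -150.6] 9.1
yel [ 83. 323.] 3609 z 0.0053 [ 511.1 -403.3] [39.1 39. ] 89.7 circ [ 511.  -402.6] 20.6
0.06767251298405613 ((478.509765625, -278.6468811035156), (64.97004699707031, 65.55805969238281), 42.163272857666016) ((474.83526611328125, -282.8664245605469), 40.10282516479492)
at [ 0.4782 -0.2777  0.054 ] t 20.72 row [ 0.08 -0.6   3.92] spin 0.003 q7 2.15 tilt 0.003
```

View pics/w7.png

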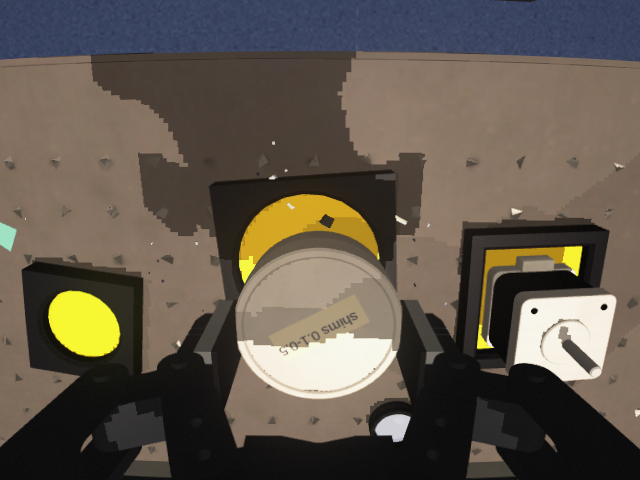

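Wrist view 7: the tin is level over its pocket, needing a 6 mm shift to the right of the robot. The lens ring (398,415) is clear of the fingers.

```bash
python3 -m jog '[[0,-0.6,0.5,0],[0,-0.6,1.5,0],[0,-0.6,2.5,0],[0,-0.6,3.1,0],[0,-0.6,3.6,0],[0,-0.6,3.8,0],[0,-0.6,3.8,0],[0,-0.6,3.8,0]]'
```

```text
t: 21.38
eef_pos: [0.4761, -0.2831, 0.0144]
tool_rot: [-0.001, -0.001, 1.0, 0.001]
contact_force: [-3.9, 3.2, 9.5]
gripper_width: 0.673
grasp_force: 44.3
```

```bash
python3 -m jog '[[0,0,0,0],[0,0,0,0],[0,0,0,0],[0,0,0,0],[0,0,0,0],[0,0,0,0],[0,0,-2,0],[0,0,-6,0],[0,0,-10,0],[0,0,-14,0],[0,0,-16,0],[0,0,-16,0],[0,0,-16,0]]' -1 40
python3 - <<'E'
from meas import *
c=cam('wrist'); z,r,e=top(c,np.array([.475,-.284]),.045,.02,.045); print(z,r,e)
P=cloud(c); m=(np.linalg.norm(P[...,:2]-[.475,-.284],axis=2)<.024); w=P[m]; A=np.c_[w[:,:2],np.ones(len(w))]; print('tilt',np.linalg.lstsq(A,w[:,2],rcond=None)[0])
z,r,e=top(c,np.array([.498,-.171]),.032,.039,.05); print(z,r)
go(.627,.191,.17,0.)
E
```

```text
t: 22.47
eef_pos: [0.4775, -0.2838, 0.1755]
tool_rot: [0.001, -0.001, 1.0, -0.0]
contact_force: [-0.4, 0.6, -0.6]
gripper_width: 1.001
grasp_force: 0.0
0.028179068283393116 ((473.6908874511719, -283.8200378417969), (59.75619125366211, 58.53643798828125), 0.21638642251491547) ((473.9288635253906, -283.8142395019531), 30.320201873779297)
tilt [-6.28289409 -0.03622886  3.12903172]
0.04293338289551951 ((496.6085510253906, -172.73883056640625), (43.87640380859375, 43.54648208618164), 2.838996410369873)
at [ 0.4766 -0.2832  0.174 ] t 22.52 row [-15.15  47.38   0.41] spin 0.002 q7 2.11 tilt 0.0003
```

Tin seated (top 23.2 → 28.2 mm, about 1.5 mm off centre). Before reaching for the objective I'll check clearance around it.

```bash
python3 - <<'E'
from h import *
c=cam('side'); P=cloud(c)
for x in np.arange(.46,.76,.04):
    print(round(x,2),[ (round(float(P[m][:,2].max()),2) if (m:=(abs(P[...,0]-x)<.02)&(abs(P[...,1]-y)<.02)&(P[...,2]<.5)).any() else None) for y in np.arange(.04,.33,.04)])
E
python3 -m jog '[[0,4,0,0],[0,8,0,0],[0,12,0,0],[0,16,0,0],[0,20,0,0],[0,24,0,0],[0,28,0,0],[0,32,0,0],[0,36,0,0],[0,40,0,0],[0,44,0,0],[0,47,0,0],[0,47.4,0,0],[0,47.4,0,0]]'
```

```text
0.46 [0.01, 0.01, 0.01, 0.01, 0.01, 0.0, 0.01, 0.01]
0.5 [0.0, 0.01, 0.01, 0.0, 0.0, 0.0, 0.0, 0.0]
0.54 [0.01, 0.01, 0.0, 0.0, 0.0, 0.0, 0.0, 0.0]
0.58 [0.1, 0.0, 0.0, 0.0, 0.0, 0.01, 0.0, 0.0]
0.62 [0.11, 0.11, 0.0, 0.04, 0.05, 0.0, 0.0, 0.0]
0.66 [0.11, 0.11, 0.0, 0.0, 0.04, 0.0, 0.0, 0.0]
0.7 [0.11, 0.11, 0.1, 0.01, 0.01, 0.01, 0.02, 0.02]
0.74 [0.11, 0.11, 0.11, 0.01, 0.02, 0.01, 0.02, 0.02]
t: 23.73
eef_pos: [0.4744, 0.1927, 0.1725]
tool_rot: [-0.002, -0.004, 1.0, -0.0]
contact_force: [-0.7, -0.4, -0.1]
gripper_width: 1.001
grasp_force: 0.0
```

```bash
python3 -m jog '[[-4,0,0,0],[-8,0,0,0],[-12,0,0,0],[-15,0,2,0],[-15.2,0,4,0],[-15.2,0,4,0],[-15.2,0,4,0],[-15.2,0,4,0]]'
python3 - <<'E'
from meas import *
c=cam('wrist'); spares(c,['obj']); go(.627,.190,.012,0)
E
```

```text
t: 24.4
eef_pos: [0.627, 0.1898, 0.1344]
tool_rot: [-0.001, -0.001, 1.0, -0.0]
contact_force: [0.2, 0.5, 0.4]
gripper_width: 1.003
grasp_force: 0.0
obj z 0.0425 rect [627.1 188.3] [28.7 29.4] 55.3 circ [627.  188.2] 15.0
at [0.6273 0.1903 0.1352] t 24.45 row [ 0.03 -0.03 12.32] spin 0.002 q7 1.22 tilt 0.0002
```

```bash
python3 -m jog '[[0,-0.1,3,0],[0,-0.1,6,0],[0,-0.1,9,0],[0,-0.1,11,0],[0,-0.1,12.2,0],[0,-0.1,12.2,0],[0,-0.1,12.2,0]]'
python3 -m jog '[[0,0,0,0],[0,0,0,0],[0,0,0,0],[0,0,0,0],[0,0,0,0],[0,0,0,0],[0,0,0,0],[0,0,0,0],[0,0,0,0],[0,0,0,0],[0,0,0,0]]' 1 40
python3 -c "
from h import *
go(.511,-.4033,.017,0)"
```

```text
t: 25.03
eef_pos: [0.6281, 0.1901, 0.0134]
tool_rot: [0.0, -0.001, 1.0, 0.0]
contact_force: [-0.6, -0.3, 0.6]
gripper_width: 1.002
grasp_force: 0.0
t: 25.95
eef_pos: [0.6283, 0.1899, 0.0133]
tool_rot: [0.001, -0.001, 1.0, 0.0]
contact_force: [-2.2, -0.3, 6.1]
gripper_width: 0.346
grasp_force: 39.2
at [0.6283 0.1899 0.0133] t 25.95 row [ 11.85 -59.3   -0.41] spin 0.002 q7 1.23 tilt 0.0011
```

```bash
python3 -m jog '[[0,0,-2,0],[0,0,-5,0],[0,0,-8,0],[2,0,-11,0],[6,0,-13,0],[10,0,-13,0],[14,0,-13,0],[14,-4,-13,0],[14,-8,-13,0],[14,-12,-13,0],[14,-16,-13,0],[14,-20,-13,0],[14,-24,-13,0],[14,-28,-13,0],[14,-32,-13,0],[14,-36,-13,0],[14,-40,-13,0],[14,-42,-13,0],[14,-42,-13,0]]'
python3 -c "
from h import *
go(.512,-.4033,.05,0)"
```

```text
t: 27.53
eef_pos: [0.4875, -0.2369, 0.1427]
tool_rot: [0.0, 0.003, 1.0, -0.002]
contact_force: [0.9, 0.6, -0.4]
gripper_width: 0.344
grasp_force: 40.0
at [ 0.4875 -0.2369  0.1427] t 27.53 row [ -2.55 -16.6    9.32] spin -0.006 q7 2.0 tilt 0.0033
```

```bash
python3 -m jog '[[0,-4,0,0],[-0.5,-8,0,0],[-1.5,-12,0,0],[-2.4,-15,0,0],[-2.4,-17,1,0],[-2.4,-17.2,4,0],[-2.4,-17.2,7,0],[-2.4,-17.2,8.5,0],[-2.4,-17.2,8.5,0],[-2.4,-17.2,8.5,0],[-2.4,-17.2,8.5,0]]'
python3 - <<'E'
from meas import *
c=cam('wrist'); save(c,'w8.png'); z,r,e=top(c,np.array([.512,-.403]),.022,.075,.1); print(z,r,e)
go(.512,-.4033,.0185,0)
E
```

```text
t: 28.45
eef_pos: [0.5141, -0.4025, 0.0585]
tool_rot: [0.001, -0.001, 1.0, -0.0]
contact_force: [0.2, -0.4, -0.7]
gripper_width: 0.345
grasp_force: 40.0
0.08786696447551437 ((513.15869140625, -403.06640625), (39.40793228149414, 45.07038497924805), 0.30340108275413513) ((515.166748046875, -402.9082946777344), 25.238086700439453)
at [ 0.5143 -0.4028  0.059 ] t 28.5 row [ 0.24 -0.05  4.05] spin 0.003 q7 2.29 tilt 0.0028
```

View pics/w8.png

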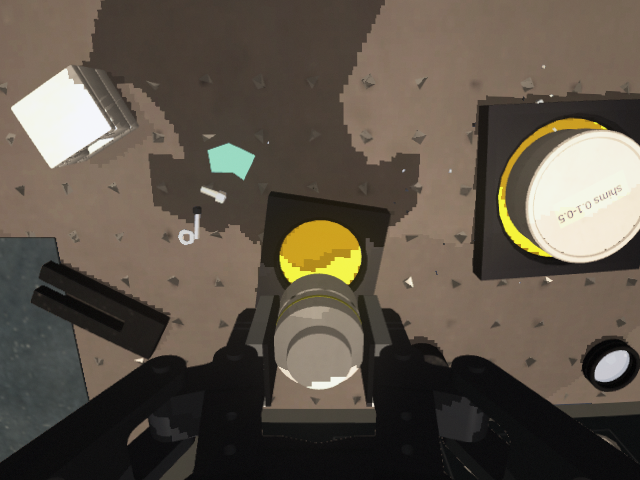

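Wrist view 8: the objective is upright over its pocket (320,255). The tin is seated at (590,195), and the lens ring at (612,363) is untouched.

```bash
python3 -m jog '[[0.1,0,0.5,0],[0.2,0,1.5,0],[0.2,0,2.5,0],[0.2,0,3.2,0],[0.2,0,3.7,0],[0.2,0,3.95,0],[0.2,0,3.95,0],[0.2,0,3.95,0]]'
python3 -m jog '[[0,0,0,0],[0,0,0,0],[0,0,0,0],[0,0,0,0],[0,0,0,0],[0,0,0,0],[0,0,-2,0],[0,0,-6,0],[0,0,-10,0],[2,4,-14,0],[2,8,-18,0],[2,12,-20,0],[2,16,-20,0],[2,18,-20,0],[2,18,-20,0],[2,18,-20,0],[2,18,-20,0]]' -1 40
python3 - <<'E'
from meas import *
c=cam('wrist'); save(c,'w9.png')
for n,xy,rad,lo,hi in [('obj',(.511,-.403),.022,.04,.06),('tin',(.475,-.284),.045,.02,.045),('motor',(.497,-.171),.032,.039,.05),('slide',(.475,-.05),.055,.03,.045)]:
    z,r,e=top(c,np.array(xy),rad,lo,hi); print(n,z.round(4),np.round(r[0],1),np.round(r[1],1),round(r[2],1))
print(bot.get_obs()['t'])
E
```

```text
t: 29.17
eef_pos: [0.5106, -0.402, 0.0183]
tool_rot: [-0.001, -0.001, 1.0, 0.001]
contact_force: [-3.9, 3.0, 8.8]
gripper_width: 0.349
grasp_force: 40.9
t: 30.58
eef_pos: [0.4908, -0.2226, 0.2179]
tool_rot: [0.0, -0.002, 1.0, -0.0]
contact_force: [-0.2, -0.4, -0.4]
gripper_width: 0.998
grasp_force: 0.0
obj 0.0463 [ 510.2 -399.9] [29.5 30.2] 0.4
tin 0.0283 [ 474.7 -283.6] [59.9 58.9] 89.9
motor 0.043 [ 496.6 -172.1] [43.1 41.6] 1.8
slide 0.0344 [474.6 -52.9] [84.8 36.5] 1.9
30.6333
```

View pics/w9.png

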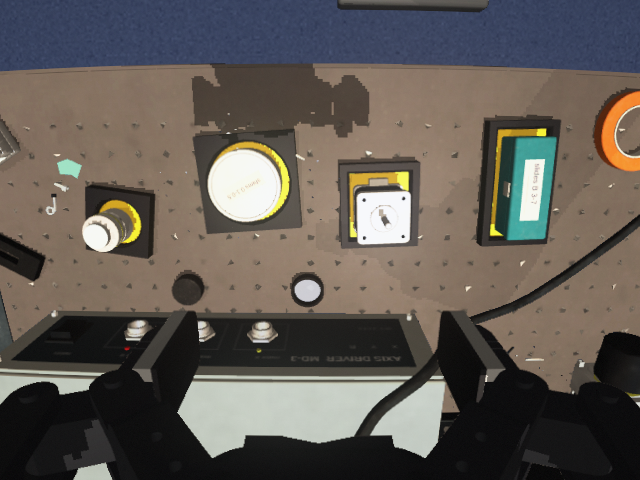

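Wrist view 9: all four sit in their pockets: objective (110,225), tin (245,185), motor (383,215), slide box (525,188). The tape and ring are unmoved. One quick tilt check on the tops, then I'll hand in.

```bash
python3 - <<'E'
from meas import *
for n in('wrist','scene'):
    c=cam(n); P=cloud(c)
    for k,xy,rad,z in [('obj',(.5105,-.4015),.014,.0465),('tin',(.475,-.284),.026,.0283),('motor',(.497,-.172),.018,.043),('slide',(.475,-.052),.03,.0345)]:
        m=(np.linalg.norm(P[...,:2]-xy,axis=2)<rad)&(abs(P[...,2]-z)<.004); w=P[m]
        if len(w)<20: print(n,k,len(w)); continue
        q=np.median(w,0); print(n,k,len(w),q.round(4),np.linalg.lstsq(np.c_[w[:,:2]-q[:2],np.ones(len(w))],w[:,2],rcond=None)[0].round(3))
E
```

```text
wrist obj 760 [ 0.5103 -0.4003  0.0482] [ 0.084 -0.165  0.047]
wrist tin 3182 [ 0.4743 -0.284   0.0282] [ 0.001 -0.001  0.028]
wrist motor 1489 [ 0.4958 -0.1728  0.0433] [-0.001 -0.002  0.044]
wrist slide 2868 [ 0.4742 -0.0526  0.0345] [0.    0.019 0.034]
scene obj 124 [ 0.5084 -0.4052  0.0465] [0.069 0.053 0.046]
scene tin 387 [ 0.4752 -0.2846  0.0262] [0.    0.    0.026]
scene motor 138 [ 0.4957 -0.1742  0.0414] [-0.002  0.017  0.042]
scene slide 217 [ 0.4737 -0.0532  0.0323] [ 0.003 -0.004  0.032]
```

```bash
python3 -m jog '[[0,-4,0,0],[0,-8,0,0],[0,-12,0,0],[0,-16,0,0],[0,-16,0,0],[0,-16,0,0],[0,-16,0,0]]'
python3 - <<'E'
from meas import *
c=cam('wrist'); P=cloud(c); m=(np.linalg.norm(P[...,:2]-[.5105,-.4015],axis=2)<.02)&(P[...,2]>.03); w=P[m]
print(np.histogram(w[:,2],np.arange(.03,.056,.002)))
w=w[w[:,2]>np.percentile(w[:,2],95)-.003]; q=w.mean(0); print(len(w),q,np.ptp(w,0)); print(np.linalg.lstsq(np.c_[w[:,:2]-q[:2],np.ones(len(w))],w[:,2],rcond=None)[0].round(3))
v,u=np.where(m); im=c['pixels'][v.min()-40:v.max()+60,u.min()-40:u.max()+40,::-1]; cv2.imwrite('pics/w10.png',cv2.resize(im,None,fx=3,fy=3))
E
```

```text
t: 31.32
eef_pos: [0.4902, -0.3834, 0.2169]
tool_rot: [-0.001, 0.0, 1.0, 0.0]
contact_force: [0.2, -0.5, -0.4]
gripper_width: 1.0
grasp_force: 0.0
(array([ 18,  25,  23,  22,  36, 285, 242,  40, 146, 384,   6,   0]), array([0.03 , 0.032, 0.034, 0.036, 0.038, 0.04 , 0.042, 0.044, 0.046,
       0.048, 0.05 , 0.052, 0.054]))
534 [ 0.51110365 -0.40278077  0.04838236] [0.02054068 0.01977972 0.00449071]
[ 0.016 -0.001  0.048]
```

View pics/w10.png

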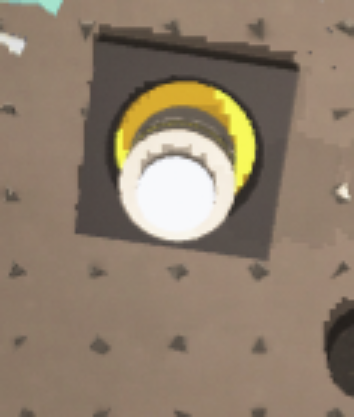

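The objective stands upright in its pocket, with its top at crop pixel (176,190), 1 mm off centre and tilted under 0.02 rad. Handing in.

```bash
python3 -c "
from station import bot
print(bot.hand_in())"
```

```text
the job is handed in; nothing more can be done
None
```

The tin, objective, motor and slide box are each upright on their pocket floors within about 4 mm of centre by camera, the tape and lens ring look unmoved, and I handed the job in at about 31 s; no verdict was returned.

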